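# Pull the manifold shutter down with the hooked pole

### The job

Take the hooked pole from its rest, hook it through the steel ring at the top of the manifold shutter and pull the shutter down until it is fully home on its sill. Then unhook the pole and lay it back in its rest the way it was, hook end forward and pointing down. Do not touch the manifold frame, its shutter or the pipe with the hand or arm, and leave the tub, bottle, tin and spanner where they are.

Things in the scene. Friction and masses are not known exactly. Their poses are not given: they have to be found in the camera images.
- frame: Fixed white/aluminium frame. Origin on the work surface below the shutter's middle; x points through the shutter, away from the robot; z up. Posts 24 x 20 mm, 520 high at y +-92. A black waste pipe 44 mm thick (collars 56) runs along y at x -145, z 490 mm, y +-105, then back to the posts: it bars an upright hand, so lean the hand back and slope the pole up. Manifold behind: x 45-105, z to 160.
- shutter (a joint): How far the shutter has slid straight down, in m: 0 fully up, 0.12 fully down on its stop (home). It stays where it is left (friction); pulling it down takes about 2 to 4 N. The shutter is a grey plate 164 mm wide, 120 mm high and 8 mm thick between the frame's posts.
- ring (a point): Centre of the rigid upright steel ring on the middle of the shutter's top edge; it rides down with the shutter. Bar 8 mm thick, 40 mm clear inside, 56 mm outside, in the shutter's plane, hole facing the robot (axes as the frame's: x through the hole, away from the robot). Height 0.315 m with the shutter up, 0.195 m when home; the shutter's edge is 32 mm below the ring's centre.
- rest: Fixed dark steel rest: base 150 x 90 x 8 mm, origin on the work surface at its centre, x the way the pole points. Two notched uprights 10 mm thick at x +-55 mm carry the handle on notch floors at z 50 mm; the notches are 26 mm wide and 18 mm deep, with flared mouths on top up to z 82 mm. Free room for fingers between the uprights.
- pole: Loose hooked pole, about 0.12 kg. Wooden handle 150 (x) x 18 (y) x 24 mm (z); origin at its centre, x along the pole to the hook, z up as it lies in the rest (origin then 62 mm up). An 8 mm steel rod runs on to a bend at x 170 mm; there an 8 mm prong, 40 mm long, turns off 55 degrees below x (towards x and -z). With the pole sloping up 35 degrees the prong points 20 degrees below level.
- hook_bend (a point): Centre of the rod at the bend, pole frame (170, 0, 0) mm. Hooked, the ring's lowest bar lies under this bend.
- hook_tip (a point): End of the hook's prong (centre of its round end), pole frame (193, 0, -33) mm.
- tub: Blue open plastic bowl, 170 mm across, 100 mm high; origin at the centre of its underside. Bystander: leave it.
- spray: White bottle, 60 mm across, 170 mm high; origin under its centre. Bystander: leave it.
- tin: Steel tin with paper label, 72 mm across, 90 mm high; origin under its centre. Bystander: leave it.
- spanner: Steel spanner, about 180 mm long and 8 mm thick, lying flat in front of the frame; origin at its middle, underside. Bystander: leave it.
Things that resemble listed ones, but are neither listed nor needed, are in the scene too. What is shaped like the rest but blue or turquoise is not meant.

How it is judged:
By the outcome, as a careful person would: the job done as asked, in the order asked, and still so for the second after the job is handed in, with the robot touching nothing.
It also fails if it takes over 61 s, if anything falls off the work surface, if the arm or the gripper's body presses on something with over 40 N, if the wrist force passes 120 N, or if a joint passes its speed limit or range.

### The arm

A 7-joint arm with a two-finger parallel gripper is mounted at the origin on the work surface. World frame = base frame: x ahead of the robot, y to its left, z up, the work surface at z = 0. Lengths are in m, angles in rad, forces in N, time in s.
With the tool pointing down it reaches from about 0.4 to 0.9 m from the base axis. Payload 5.5 kg.
Tool frame: the origin (TCP) lies midway between the tips of the shut fingers; the grasp point (between the pads) lies 19 mm behind it; z points along the fingers, y is the line along which they close (so a half turn about z gives the same grasp; the last joint's range is limited). The gripper opens to 85 mm and grips with 20 to 120 N. Pads are 22 mm wide; open, the fingers measure 114 mm over their backs; the gripper's body (76 mm by 85 mm) begins 54 mm behind the grasp point. The pads swing forward as they close: fully open they stand 13 mm farther back than shut.
Start: joints at [-0.959, 0.501, -0.427, 1.55, 0.221, 1.138, -0.21], TCP at [0.222, 0.611, 0.231] pointing down, gripper open.
Joint ranges: [-2.88, 2.88], [-0.31, 2.03], [-1.54, 1.56], [0.2, 2.42], [-1.41, 4.55], [0.19, 2.02], [-2.57, 2.57]. Speed limits (rad/s): [2.57, 2.57, 3.14, 3.14, 3.14, 3.14, 3.14].

### API

Orientations are given as a 3x3 rotation matrix whose columns are the frame's x, y, z axes.
In Python, from rig import ctrl gives the robot as it stands. The module is installed in compiled form; this text tells all that it offers.
- The arm moves only by the tool carry_out, never from a script. Its argument "rows" is a list of rows, each an object with "fingers": the gripper's target within -1 to 1 (shut at 1, half-way at 0, fully open at -1); "delta_pos": the shift along the tool's x, y, z in cm, a list of three; "twist": the turn about the tool's z in rad. In form: [{"fingers": fingers, "delta_pos": [tx, ty, tz], "twist": twist}, ...]. A call has 1 to 20 rows; each row shifts and turns the commanded pose from where the row before left it, along the tool's axes as they then stand; what a row does not reach is not made up. A row lasts 1/10 s, in which the tool goes at most 50 mm and 8.59 degrees, less where a joint would pass 70% of its speed; a pose out of reach is approached as far as the arm can. A call with a gripper value outside its range is refused whole. The fingers move at their own pace and stop on an object; the grip force is fixed at half the most. Time passes only in rows, so rows that do not move let the fingers close. It gives the time, the measured TCP pose, the force, the opening and the grip force at its end, in the units of the state.
- ctrl.observe(): the state, without advancing time (a new reading comes with each control period).
- ctrl.grab_frame(name): name is "side" or "top" or "wrist"; returns a dict with "pixels" (384x512x3 uint8, red, green, blue), "depth" (384x512 float32, m along the optical axis (not along the pixel's ray), 0 where there is no reading), "camera_matrix" (3x3 intrinsics, pixels), "D" ([k1, k2, p1, p2, k3] as OpenCV has them; the pictures are not rectified), "world_from_camera" (4x4, takes a point from camera to world coordinates). Camera axes: x right, y up, looking along -z (the intrinsics and any distortion apply to the point x, -y, -z); pixel columns grow to the right and rows downward; lengths in m; the calibration is good to about 2 mm. A picture is of the moment at which its call begins.
- ctrl.close_job(): hands the job in; it is judged then, once.
The state is a dict: "time": time; "joint_positions": joint angles; "joint_velocities": joint speeds; "joint_efforts": joint torques, N m; "ee_pos": TCP position; "tool_rot": TCP orientation; "wrist_force": force on the tool from outside, world axes, zero at the start; "moment": the same for the moment, N m; "finger_gap": opening from 0.0 (shut) to 1.0 (fully open); "grip_force": force on a finger pad.
Only numpy, scipy, OpenCV 4.12 (cv2) and the standard library are available. Lean on these libraries where they do the work, as an engineer would, in place of code of your own. Each camera call takes 0.05 s, during which the arm holds its last target. There are 200 camera calls.

## Working session

There is one attempt and no reset: what is moved stays moved. The work goes in short steps, Python scripts to look and compute and a tool call to move; the robot and the scene stay as the last step left them, time stands still between calls to the robot, and variables do not carry over. Pictures are saved under pics/ and viewed, at most 10 in all, crops included, and the job is handed in when it is done.

Besides the shell and the picture viewer there is one more tool, called as name(argument=value, ...) on one line, values as JSON. carry_out: Moves the arm, as the interface text tells. Its arguments: {"type":"object","properties":{"rows":{"type":"array"}},"required":["rows"]}

```bash
mkdir -p pics; cat > h.py <<'E'
import numpy as np, cv2
from rig import ctrl
def grab(n):
    f=ctrl.grab_frame(n); np.savez('%s.npz'%n,**f); return f
def save(f,p,crop=None,s=1):
    im=f['pixels'][...,::-1]
    if crop: a,b,c,d=crop; im=im[b:d,a:c]
    cv2.imwrite('pics/'+p,cv2.resize(im,None,fx=s,fy=s,interpolation=cv2.INTER_CUBIC))
def cloud(f):
    h,w=f['depth'].shape
    u,v=np.meshgrid(np.arange(w),np.arange(h))
    p=cv2.undistortPoints(np.stack([u,v],-1).reshape(-1,1,2).astype(float),f['camera_matrix'],np.array(f['D'],float)).reshape(h,w,2)
    d=f['depth']; P=np.stack([p[...,0]*d,-p[...,1]*d,-d],-1)
    T=f['world_from_camera']; W=P@T[:3,:3].T+T[:3,3]; W[d==0]=np.nan
    return W
E
python3 - <<'E'
from h import *
a=grab('top');b=grab('side')
cv2.imwrite('pics/a.png',cv2.resize(a['pixels'][...,::-1],(800,600)))
cv2.imwrite('pics/b.png',cv2.resize(b['pixels'][...,::-1],(800,600)))
print(a['world_from_camera'],b['world_from_camera'],a['D'])
print(ctrl.observe())
E
```

```text
[[-0.00998229  0.99684377 -0.07875821  0.46390499]
 [-0.9997427  -0.01155359 -0.01952058 -0.0827349 ]
 [-0.02036891  0.07854309  0.99670261  1.30780874]
 [ 0.          0.          0.          1.        ]] [[ 0.90140344  0.21309862 -0.37690956  0.10308019]
 [-0.43292478  0.42965837 -0.79244547 -0.92436967]
 [-0.00692669  0.87748656  0.47955121  0.72776757]
 [ 0.          0.          0.          1.        ]] [0.02359614 0.         0.         0.         0.        ]
{'time': 0.1, 'joint_positions': array([-0.95878808,  0.50181242, -0.42680363,  1.55132785,  0.22079911,
        1.138306  , -0.2103206 ]), 'joint_velocities': array([ 0.00167342, -0.00031292, -0.00308782, -0.00330248,  0.00111707,
       -0.00015531, -0.00175055]), 'joint_efforts': array([-1.08013203e-02, -5.70817637e+01, -5.83792627e+00, -2.81746227e+01,
        1.05947780e-02,  5.76467006e-03,  5.34494006e-05]), 'ee_pos': array([0.22198028, 0.61025746, 0.23033347]), 'tool_rot': array([[-9.39787667e-01,  3.41758205e-01, -6.86130541e-04],
       [ 3.41758885e-01,  9.39786196e-01, -1.66425673e-03],
       [ 7.60426204e-05, -1.79853915e-03, -9.99998380e-01]]), 'wrist_force': array([0.18443118, 0.20287499, 0.32056263]), 'moment': array([ 0.03446262, -0.00322292, -0.04211478]), 'grip_force': 0.0, 'finger_gap': 0.9978912413532505}
```

View pics/a.png

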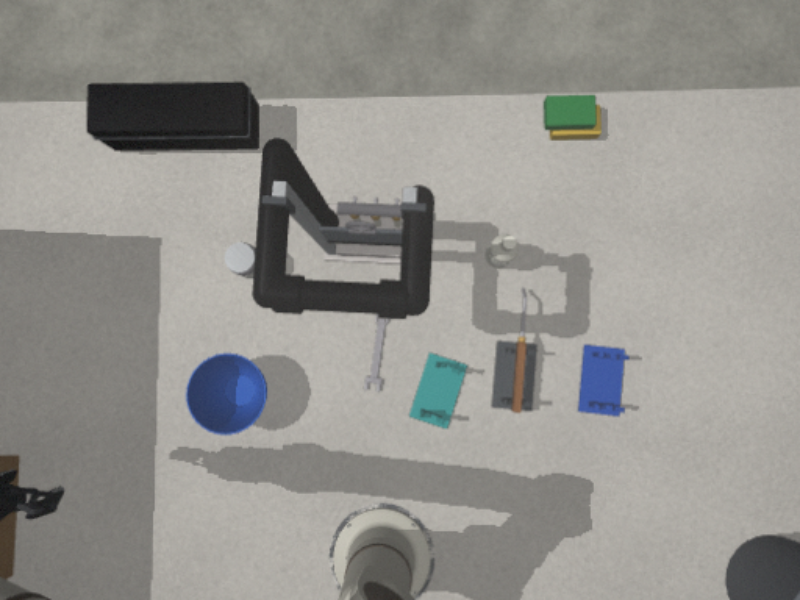

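View pics/b.png

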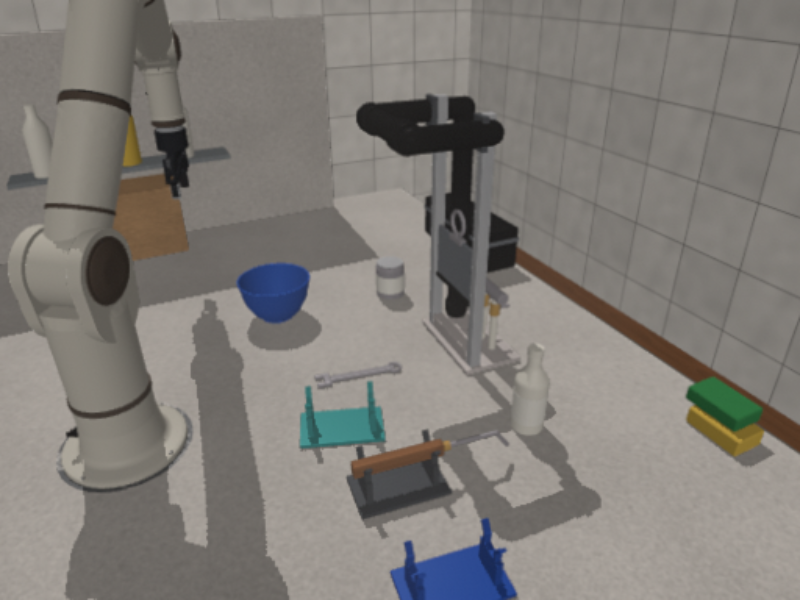

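The top picture shows the robot base at (380,555). There are three rest-like things: teal (438,390), dark (515,377) holding the brown pole, and blue (603,380). The hook is at about (528,292), facing the bottle (502,250), and the frame posts' tops are at (280,190) and (410,195). In the side picture the ring is at (458,222). I choose the dark rest and the brown pole; next I measure them.

```bash
python3 - <<'E'
from h import *
np.set_printoptions(precision=4,suppress=True)
a=dict(np.load('top.npz'));b=dict(np.load('side.npz'))
def line(P):
    c=P.mean(0);_,s,v=np.linalg.svd(P-c,full_matrices=False);t=(P-c)@v[0];return c,v,np.percentile(t,[1,99])
for n,f in(('top',a),('side',b)):
    W=cloud(f);hsv=cv2.cvtColor(f['pixels'],cv2.COLOR_RGB2HSV)
    H,S,V=[hsv[...,i].astype(int) for i in range(3)]
    x,y,z=W[...,0],W[...,1],W[...,2]
    reg=(x>.25)&(x<.55)&(y<-.1)&(y>-.4)&(z>.03)&(z<.12)
    m=reg&(H<20)&(S>110)&(z>.05)
    P=W[m];print(n,'handle',len(P),line(P)[0],line(P)[1][0],line(P)[2],'zpct',np.percentile(P[:,2],[5,50,95]))
    xs=(x>.44)&(x<.58)&(y<-.15)&(y>-.3)&(z>.025)&(z<.1)
    P=W[xs]; print('rod',len(P)); i=np.argsort(P[:,0]); print(P[i[::max(1,len(i)//12)]])
    # rest base
    m=(x>.25)&(x<.5)&(y<-.12)&(y>-.36)&(z<.02)&(V<90)&(z>.004)&(S<60)
    P=W[m];print('base',len(P),P.mean(0) if len(P) else '')
    if len(P)>20: r=cv2.minAreaRect((P[:,:2]*1000).astype(np.float32));print(r)
    # frame
    m=(z>.505)&(z<.54)&(x>.5)&(S<60)&(V>100)
    P=W[m];print('posttops',len(P))
    if len(P):
        mid=np.median(P[:,1]); mid=(P[:,1].min()+P[:,1].max())/2
        for q in(P[P[:,1]<mid],P[P[:,1]>=mid]): print(q.mean(0),q.min(0),q.max(0))
    # shutter + ring
    m=(x>.6)&(x<.85)&(y>-.1)&(y<.25)&(z>.15)&(z<.36)
    P=W[m];print('shutter region',len(P),np.percentile(P,[2,50,98],axis=0) if len(P) else '')
v=(230,110,380,240)
f=b;save(f,'c.png',(225,50,345,250),3)
E
```

```text
top handle 86 [ 0.4093 -0.3025  0.0728] [-0.9943  0.102   0.0299] [-0.0688  0.0808] zpct [0.067  0.0733 0.077 ]
rod 38
[[ 0.4412 -0.2955  0.0679]
 [ 0.4445 -0.2991  0.067 ]
 [ 0.4478 -0.2959  0.0669]
 [ 0.4481 -0.2841  0.0778]
 [ 0.4512 -0.2922  0.0694]
 [ 0.4514 -0.2842  0.0777]
 [ 0.4544 -0.298   0.0553]
 [ 0.4546 -0.2924  0.0686]
 [ 0.4548 -0.2802  0.0824]
 [ 0.4579 -0.298   0.0753]
 [ 0.4581 -0.2778  0.0773]
 [ 0.4645 -0.2989  0.0714]
 [ 0.4679 -0.2984  0.0555]]
base 207 [ 0.3924 -0.3293  0.0078]
((396.20269775390625, -309.15704345703125), (71.31237030029297, 143.55789184570312), 83.06343841552734)
posttops 203
[ 0.6733 -0.0749  0.5184] [ 0.6554 -0.0847  0.5154] [ 0.6868 -0.0625  0.5216]
[0.6847 0.1079 0.5185] [0.6724 0.0979 0.5145] [0.6961 0.1179 0.5223]
shutter region 1242 [[ 0.6727 -0.0497  0.1513]
 [ 0.6826  0.0526  0.2271]
 [ 0.7545  0.1169  0.35  ]]
side handle 555 [ 0.3938 -0.3079  0.0685] [-0.9944  0.1057  0.0034] [-0.082   0.0726] zpct [0.0562 0.071  0.0747]
rod 38
[[ 0.4456 -0.2914  0.0702]
 [ 0.4471 -0.2829  0.0826]
 [ 0.4473 -0.2936  0.0714]
 [ 0.4479 -0.2815  0.0778]
 [ 0.4487 -0.2907  0.0751]
 [ 0.4494 -0.2896  0.0705]
 [ 0.4507 -0.2926  0.0692]
 [ 0.4513 -0.2856  0.0797]
 [ 0.4523 -0.2948  0.0703]
 [ 0.4534 -0.2818  0.0792]
 [ 0.4547 -0.2901  0.0722]
 [ 0.4556 -0.2828  0.0791]
 [ 0.4573 -0.2853  0.0739]]
base 1244 [ 0.3889 -0.3135  0.0073]
((393.3430480957031, -305.3623046875), (88.56172943115234, 149.4293975830078), 83.33048248291016)
posttops 2165
[1.5118 0.6744 0.522 ] [ 0.5018 -0.0899  0.505 ] [2.065  1.0657 0.54  ]
[1.8172 1.851  0.5225] [1.1586 1.0693 0.505 ] [2.0636 2.2238 0.54  ]
shutter region 2381 [[ 0.6613 -0.089   0.1528]
 [ 0.6773  0.0228  0.251 ]
 [ 0.756   0.1147  0.3546]]
```

View pics/c.png

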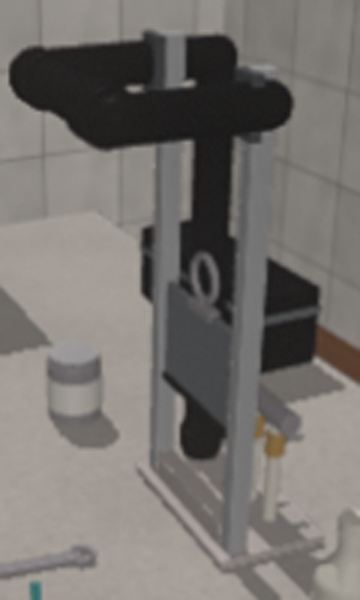

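The crop confirms the grey ring on the shutter's top edge at crop (205,277), with the black pipe loop in front and above it. Moves cannot tilt the hand, so I check how wide the hand and wrist are at pipe height, and refine the frame's pose.

```bash
python3 - <<'E'
from h import *
np.set_printoptions(precision=4,suppress=True)
s=ctrl.observe();R=s['tool_rot'];p=s['ee_pos']
L=[];C=[]
for n in('top','side'):
    f=dict(np.load(n+'.npz'));W=cloud(f)
    P=W.reshape(-1,3);P=P[np.isfinite(P[:,0])]
    T=(P-p)@R; L.append(T[(np.hypot(T[:,0],T[:,1])<.25)&(T[:,2]<.02)&(T[:,2]>-.6)])
    if n=='side': S=W
L=np.vstack(L)
for h in np.arange(-.58,.02,.03):
    q=L[abs(L[:,2]-h)<.015]
    if len(q)>3: print(round(h,2),len(q),'x',q[:,0].min().round(3),q[:,0].max().round(3),'y',q[:,1].min().round(3),q[:,1].max().round(3))
# shutter plane (side)
x,y,z=S[...,0],S[...,1],S[...,2]
m=(abs(x-.68)<.03)&(y>-.06)&(y<.09)&(z>.17)&(z<.275)
P=S[m];k=np.polyfit(P[:,1],P[:,0],1)
for _ in range(4):
    r=P[:,0]-np.polyval(k,P[:,1]);P=P[abs(r)<.004];k=np.polyfit(P[:,1],P[:,0],1)
print('shutter front x=a*y+b',k,len(P),'yaw',-np.degrees(np.arctan(k[0])),'y',P[:,1].min(),P[:,1].max(),P[:,2].min(),P[:,2].max())
m=(abs(x-.68)<.03)&(y>-.05)&(y<.09)&(z>.288)&(z<.36)
P=S[m];print('ring',len(P),P.mean(0),P.min(0),P.max(0))
# pipe front
m=(x>.48)&(x<.6)&(y>-.11)&(y<.15)&(z>.43)&(z<.56)
print('pipe',np.percentile(S[m],[1,50,99],axis=0))
f=dict(np.load('top.npz'));W=cloud(f);x,y,z=W[...,0],W[...,1],W[...,2]
m=(x>.48)&(x<.6)&(y>-.11)&(y<.15)&(z>.43)&(z<.56)
print('pipe top',np.percentile(W[m],[1,50,99],axis=0))
E
```

```text
-0.46 12 x -0.092 -0.084 y -0.232 -0.185
-0.43 108 x -0.086 -0.036 y -0.245 -0.034
-0.4 206 x -0.074 -0.009 y -0.224 0.024
-0.37 235 x -0.06 0.021 y -0.155 0.023
-0.34 212 x -0.059 0.033 y -0.095 -0.007
-0.31 203 x -0.046 0.039 y -0.045 -0.001
-0.28 184 x -0.037 0.035 y -0.044 0.007
-0.25 180 x -0.038 0.046 y -0.045 0.018
-0.22 176 x -0.04 0.033 y -0.047 0.003
-0.19 167 x -0.041 0.04 y -0.045 0.012
-0.16 234 x -0.04 0.037 y -0.045 0.017
-0.13 287 x -0.039 0.034 y -0.07 0.003
-0.1 370 x -0.021 0.017 y -0.076 0.067
-0.07 255 x -0.018 0.012 y -0.079 0.079
-0.04 161 x -0.012 0.012 y -0.063 0.055
-0.01 70 x -0.011 0.011 y -0.061 0.055
shutter front x=a*y+b [0.0603 0.6751] 555 yaw -3.4508850854807984 y -0.055009683275412447 0.0898370729528819 0.17061940123635422 0.274792083461991
ring 46 [0.678  0.01   0.3025] [ 0.6745 -0.0134  0.289 ] [0.6877 0.0402 0.3139]
pipe [[ 0.5025 -0.1072  0.4682]
 [ 0.5283 -0.0708  0.4984]
 [ 0.5987  0.1217  0.517 ]]
pipe top [[ 0.5073 -0.1009  0.4904]
 [ 0.5416  0.0164  0.5087]
 [ 0.5986  0.1446  0.5178]]
```

carry_out(rows=[{"fingers": -1, "delta_pos": [0, 0, 0], "twist": -0.118}, {"fingers": -1, "delta_pos": [0, 0, 0], "twist": -0.118}, {"fingers": -1, "delta_pos": [-1.77, -2.4, 0], "twist": 0}, {"fingers": -1, "delta_pos": [-1.77, -2.4, 0], "twist": 0}, {"fingers": -1, "delta_pos": [-1.77, -2.4, 0], "twist": 0}, {"fingers": -1, "delta_pos": [-1.77, -2.4, 0], "twist": 0}, {"fingers": -1, "delta_pos": [-1.77, -2.4, 0], "twist": 0}, {"fingers": -1, "delta_pos": [-1.77, -2.4, 0], "twist": 0}, {"fingers": -1, "delta_pos": [-1.77, -2.4, 0], "twist": 0}, {"fingers": -1, "delta_pos": [-1.77, -2.4, 0], "twist": 0}, {"fingers": -1, "delta_pos": [-1.77, -2.4, 0], "twist": 0}, {"fingers": -1, "delta_pos": [-1.77, -2.4, 0], "twist": 0}, {"fingers": -1, "delta_pos": [-1.77, -2.4, 0], "twist": 0}, {"fingers": -1, "delta_pos": [-1.77, -2.4, 0], "twist": 0}])

```text
time: 1.5
ee_pos: [0.401, 0.2995, 0.231]
tool_rot: [[-0.994, 0.113, -0.0], [0.113, 0.994, -0.0], [0.0, -0.0, -1.0]]
wrist_force: [1.2, 1.3, 1.3]
finger_gap: 0.999
grip_force: 0.0
```

carry_out(rows=[{"fingers": -1, "delta_pos": [-0.54, -2.96, 0], "twist": 0}, {"fingers": -1, "delta_pos": [-0.54, -2.96, 0], "twist": 0}, {"fingers": -1, "delta_pos": [-0.54, -2.96, 0], "twist": 0}, {"fingers": -1, "delta_pos": [-0.54, -2.96, 0], "twist": 0}, {"fingers": -1, "delta_pos": [-0.54, -2.96, 0], "twist": 0}, {"fingers": -1, "delta_pos": [-0.54, -2.96, 0], "twist": 0}, {"fingers": -1, "delta_pos": [-0.54, -2.96, 0], "twist": 0}, {"fingers": -1, "delta_pos": [-0.54, -2.96, 0], "twist": 0}, {"fingers": -1, "delta_pos": [-0.54, -2.96, 0], "twist": 0}, {"fingers": -1, "delta_pos": [-0.54, -2.96, 0], "twist": 0}, {"fingers": -1, "delta_pos": [-0.08, -3.06, 0], "twist": 0}, {"fingers": -1, "delta_pos": [-0.08, -3.06, 0], "twist": 0}, {"fingers": -1, "delta_pos": [-0.08, -3.06, 0], "twist": 0}, {"fingers": -1, "delta_pos": [-0.08, -3.06, 0], "twist": 0}, {"fingers": -1, "delta_pos": [-0.08, -3.06, 0], "twist": 0}, {"fingers": -1, "delta_pos": [-0.08, -3.06, 0], "twist": 0}, {"fingers": -1, "delta_pos": [-0.08, -3.06, 0], "twist": 0}, {"fingers": -1, "delta_pos": [-0.08, -3.06, 0], "twist": 0}, {"fingers": -1, "delta_pos": [-0.08, -3.06, 0], "twist": 0}, {"fingers": -1, "delta_pos": [-0.08, -3.06, 0], "twist": 0}])

```text
time: 3.5
ee_pos: [0.3941, -0.3053, 0.231]
tool_rot: [[-0.994, 0.112, -0.0], [0.112, 0.994, 0.0], [0.001, 0.0, -1.0]]
wrist_force: [0.4, -0.1, 0.1]
finger_gap: 1.0
grip_force: 0.0
```

```bash
python3 - <<'E'
from h import *
np.set_printoptions(precision=4,suppress=True)
print(ctrl.observe()['joint_positions'],ctrl.observe()['ee_pos'])
f=grab('wrist');save(f,'d.png',None,1.5)
W=cloud(f);hsv=cv2.cvtColor(f['pixels'],cv2.COLOR_RGB2HSV);H,S=hsv[...,0].astype(int),hsv[...,1].astype(int)
x,y,z=W[...,0],W[...,1],W[...,2]
m=(H<20)&(S>110)&(z>.069)&(z<.08)&(x>.2)&(x<.6)
P=W[m][:,:2].astype(np.float32)*1000;print('handle top',len(P),cv2.minAreaRect(P),np.median(z[m]))
m=(z>.012)&(z<.085)&(x>.47)&(x<.62)&(y<-.25)&(y>-.4)
P=W[m];print('rod',len(P),np.percentile(P,[0,5,50,95,100],axis=0) if len(P) else '')
E
```

```text
[ 0.4595  0.1994  0.1653  1.9404 -0.0386  1.0054  2.1005] [ 0.3941 -0.3053  0.231 ]
handle top 3000 ((401.0874328613281, -300.36981201171875), (17.438913345336914, 159.45286560058594), 84.16502380371094) 0.07505612348498314
rod 657 [[ 0.4717 -0.3221  0.0622]
 [ 0.4747 -0.3195  0.0642]
 [ 0.5134 -0.3132  0.0667]
 [ 0.5604 -0.3053  0.0708]
 [ 0.5665 -0.3009  0.0726]]
```

View pics/d.png

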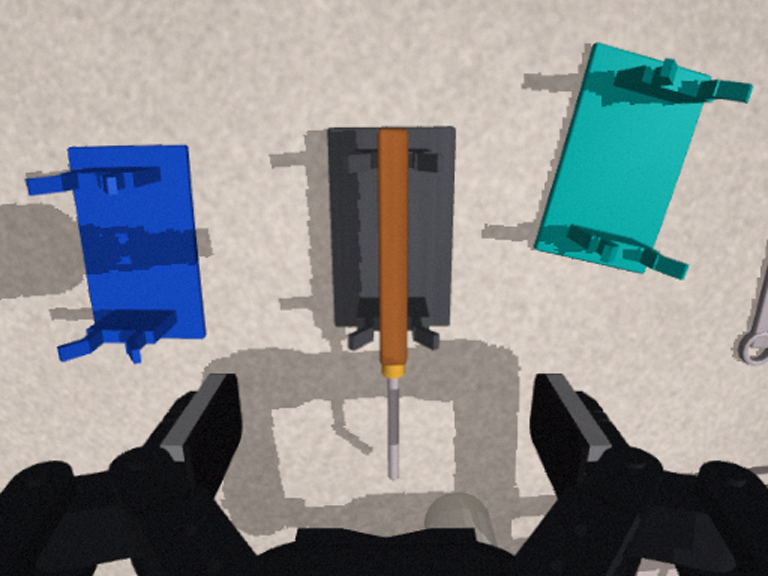

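The wrist picture shows the brown handle in the dark rest at column 393, midway between the finger pads (240 and 535). The blue and turquoise decoys lie to either side. I go down and grip.

carry_out(rows=[{"fingers": -1, "delta_pos": [0, 0.35, 3], "twist": 0}, {"fingers": -1, "delta_pos": [0, 0, 3], "twist": 0}, {"fingers": -1, "delta_pos": [0, 0, 3], "twist": 0}, {"fingers": -1, "delta_pos": [0, 0, 3], "twist": 0}, {"fingers": -1, "delta_pos": [0, 0, 2.5], "twist": 0}, {"fingers": -1, "delta_pos": [0, 0, 2.3], "twist": 0}, {"fingers": -1, "delta_pos": [0, 0, 2], "twist": 0}, {"fingers": 1, "delta_pos": [0, 0, 0], "twist": 0}, {"fingers": 1, "delta_pos": [0, 0, 0], "twist": 0}, {"fingers": 1, "delta_pos": [0, 0, 0], "twist": 0}, {"fingers": 1, "delta_pos": [0, 0, 0], "twist": 0}, {"fingers": 1, "delta_pos": [0, 0, 0], "twist": 0}, {"fingers": 1, "delta_pos": [0, 0, 0], "twist": 0}, {"fingers": 1, "delta_pos": [0, 0, 0], "twist": 0}, {"fingers": 1, "delta_pos": [0, 0, 0], "twist": 0}])

```text
time: 5.05
ee_pos: [0.3959, -0.3014, 0.0445]
tool_rot: [[-0.994, 0.112, 0.002], [0.112, 0.994, -0.001], [-0.002, -0.001, -1.0]]
wrist_force: [-0.7, 1.1, 6.3]
finger_gap: 0.2
grip_force: 59.3
```

carry_out(rows=[{"fingers": 1, "delta_pos": [0, 0, -0.5], "twist": 0}, {"fingers": 1, "delta_pos": [0.5, 0, 0], "twist": 0}, {"fingers": 1, "delta_pos": [1, 0, 0], "twist": 0}, {"fingers": 1, "delta_pos": [1, 0, 0], "twist": 0}, {"fingers": 1, "delta_pos": [1, 0, 0], "twist": 0}, {"fingers": 1, "delta_pos": [0, 0, 0.4], "twist": 0}, {"fingers": 1, "delta_pos": [0, 0, 0], "twist": 0}, {"fingers": 0.2, "delta_pos": [0, 0, 0], "twist": 0}, {"fingers": -0.4, "delta_pos": [0, 0, 0], "twist": 0}, {"fingers": -1, "delta_pos": [0, 0, 0], "twist": 0}, {"fingers": -1, "delta_pos": [0, 0, 0], "twist": 0}, {"fingers": -1, "delta_pos": [0, 0, 0], "twist": 0}, {"fingers": -1, "delta_pos": [0, 0, -2], "twist": 0}, {"fingers": -1, "delta_pos": [0, 0, -2], "twist": 0}, {"fingers": -1, "delta_pos": [0, 0, -3], "twist": 0}, {"fingers": -1, "delta_pos": [0, 0, 0], "twist": 0}])

```text
time: 6.65
ee_pos: [0.3625, -0.2986, 0.1175]
tool_rot: [[-0.994, 0.113, 0.005], [0.113, 0.994, -0.004], [-0.006, -0.003, -1.0]]
wrist_force: [0.1, 0.3, -0.3]
finger_gap: 1.006
grip_force: 0.0
```

```bash
python3 - <<'E'
from h import *
np.set_printoptions(precision=4,suppress=True)
f=grab('side')
W=cloud(f);hsv=cv2.cvtColor(f['pixels'],cv2.COLOR_RGB2HSV);H,S=hsv[...,0].astype(int),hsv[...,1].astype(int)
x,y,z=W[...,0],W[...,1],W[...,2]
m=(H<20)&(S>110)&(z>.03)&(z<.1)&(x>.2)&(x<.6)&(y<-.2)&(y>-.4)
P=W[m];u=np.array([.9936,-.113,0]);t=(P-[.395,-.301,0])@u
print(len(P),np.percentile(t,[0,2,98,100]))
for a in np.arange(-.11,.06,.02):
    q=P[abs(t-a)<.01]
    if len(q): print(round(a,3),len(q),np.percentile(q[:,2],[5,50,95]),q[:,1].mean())
save(f,'e.png',(180,180,360,340),4)
print(ctrl.observe()['ee_pos'])
E
```

```text
598 [-0.1105 -0.1074  0.043   0.0484]
-0.11 43 [0.0619 0.0734 0.0775] -0.2969147643104626
-0.09 82 [0.0587 0.0735 0.0776] -0.2982929743851025
-0.07 85 [0.0567 0.0727 0.0754] -0.300344900740552
-0.05 60 [0.0594 0.0724 0.0748] -0.30149741981625944
-0.03 79 [0.0544 0.069  0.0724] -0.3057056307200392
-0.01 78 [0.0511 0.0671 0.0717] -0.30741130962935403
0.01 82 [0.0501 0.0663 0.0701] -0.3093992159186546
0.03 68 [0.0504 0.0644 0.0688] -0.3119034035964533
0.05 21 [0.0541 0.0609 0.0628] -0.31247861536648436
[ 0.3617 -0.2979  0.116 ]
```

View pics/e.png

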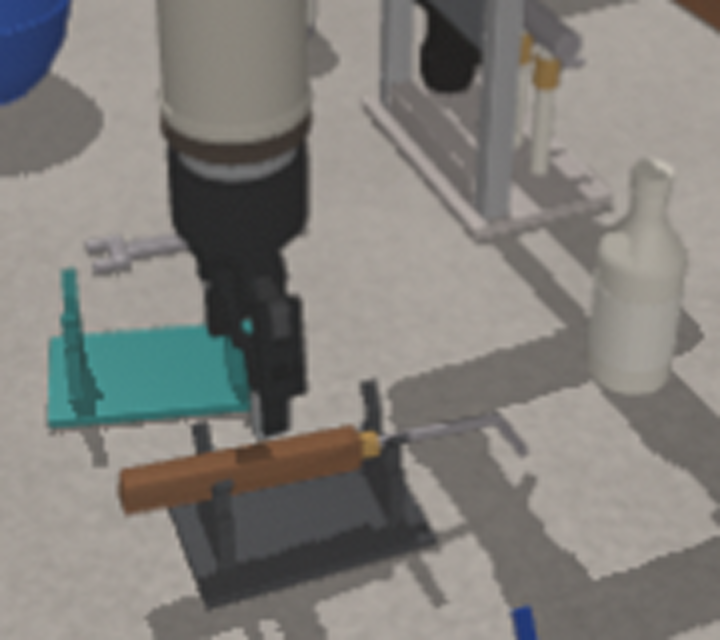

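The crop shows the pole drawn back in the dark rest: rod in the front notch, handle's rear end overhanging at crop (125,490), hook still pointing down. I regrip at the rear end.

carry_out(rows=[{"fingers": -1, "delta_pos": [1.75, 0, 0], "twist": 0}, {"fingers": -1, "delta_pos": [2, 0, 0], "twist": 0}, {"fingers": -1, "delta_pos": [2, 0, 0], "twist": 0}, {"fingers": -1, "delta_pos": [1, 0, 0], "twist": 0}, {"fingers": -1, "delta_pos": [0, 0, 0], "twist": 0}, {"fingers": -1, "delta_pos": [0, 0, 0], "twist": 0}])

```text
time: 7.3
ee_pos: [0.2939, -0.2895, 0.1142]
tool_rot: [[-0.994, 0.113, 0.001], [0.113, 0.994, -0.0], [-0.001, -0.0, -1.0]]
wrist_force: [-0.2, -0.0, 1.1]
finger_gap: 1.0
grip_force: 0.0
```

carry_out(rows=[{"fingers": -1, "delta_pos": [0, 0, 2], "twist": 0}, {"fingers": -1, "delta_pos": [0, 0, 2], "twist": 0}, {"fingers": -1, "delta_pos": [0, 0, 1.5], "twist": 0}, {"fingers": -1, "delta_pos": [0, 0, 1.4], "twist": 0}, {"fingers": -1, "delta_pos": [0, 0, 0], "twist": 0}, {"fingers": 1, "delta_pos": [0, 0, 0], "twist": 0}, {"fingers": 1, "delta_pos": [0, 0, 0], "twist": 0}, {"fingers": 1, "delta_pos": [0, 0, 0], "twist": 0}, {"fingers": 1, "delta_pos": [0, 0, 0], "twist": 0}, {"fingers": 1, "delta_pos": [0, 0, 0], "twist": 0}, {"fingers": 1, "delta_pos": [0, 0, 0], "twist": 0}, {"fingers": 1, "delta_pos": [0, 0, 0], "twist": 0}, {"fingers": 1, "delta_pos": [0, 0, 0], "twist": 0}])

```text
time: 8.6
ee_pos: [0.2935, -0.2896, 0.0456]
tool_rot: [[-0.994, 0.113, 0.001], [0.113, 0.994, -0.0], [-0.001, -0.0, -1.0]]
wrist_force: [-0.4, 1.7, 5.8]
finger_gap: 0.201
grip_force: 61.7
```

carry_out(rows=[{"fingers": 1, "delta_pos": [0, 0, -1], "twist": 0}, {"fingers": 1, "delta_pos": [0, 0, -1.5], "twist": 0}, {"fingers": 1, "delta_pos": [0, 0, -2], "twist": 0}, {"fingers": 1, "delta_pos": [0, 0, -2], "twist": 0}, {"fingers": 1, "delta_pos": [0, 0, -2], "twist": 0}, {"fingers": 1, "delta_pos": [0, 0, -2], "twist": 0}, {"fingers": 1, "delta_pos": [0, 0, -2], "twist": 0}, {"fingers": 1, "delta_pos": [0, 0, -2], "twist": 0}, {"fingers": 1, "delta_pos": [0, 0, -2], "twist": 0}, {"fingers": 1, "delta_pos": [0, 0, -2], "twist": 0}, {"fingers": 1, "delta_pos": [0, 0, -2], "twist": 0}, {"fingers": 1, "delta_pos": [0, 0, -2], "twist": 0}, {"fingers": 1, "delta_pos": [0, 0, -1], "twist": 0}, {"fingers": 1, "delta_pos": [0, 0, 0], "twist": 0}])

```text
time: 10.0
ee_pos: [0.2935, -0.2897, 0.2814]
tool_rot: [[-0.994, 0.113, 0.002], [0.113, 0.994, -0.001], [-0.002, -0.001, -1.0]]
wrist_force: [0.1, -1.2, -1.5]
finger_gap: 0.202
grip_force: 60.9
```

```bash
cat > pole.py <<'E'
from h import *
np.set_printoptions(precision=4,suppress=True)
def pole(names=('side','top')):
    s=ctrl.observe();R=s['tool_rot'];p=s['ee_pos']
    for n in names:
        f=grab(n);W=cloud(f)
        T=(W-p)@R; T[...,0]*=-1; T[...,2]=-T[...,2]  # forward along pole, left?, up
        fwd,lat,up=T[...,0],T[...,1],T[...,2]
        hsv=cv2.cvtColor(f['pixels'],cv2.COLOR_RGB2HSV);H,S=hsv[...,0].astype(int),hsv[...,1].astype(int)
        m=(H<20)&(S>100)&(fwd>0)&(fwd<.17)&(abs(lat)<.04)&(abs(up)<.12)
        for a in np.arange(.02,.15,.02):
            q=T[m&(abs(fwd-a)<.01)]
            if len(q): print(n,'handle',a.round(3),len(q),np.percentile(q[:,2],[5,50,95]),np.median(q[:,1]))
        m=(fwd>.145)&(fwd<.3)&(abs(lat)<.03)&(abs(up)<.12)
        q=T[m]
        for a in np.arange(.16,.3,.015):
            r=q[abs(q[:,0]-a)<.0075]
            if len(r): print(n,'rod',a.round(3),len(r),r.mean(0),r[:,2].min(),r[:,2].max())
    return f
E
python3 -c "
from pole import *
print(ctrl.observe()['ee_pos'],ctrl.observe()['joint_positions']);pole()"
```

```text
[ 0.2935 -0.2897  0.2814] [ 0.525  -0.0255  0.1862  2.0616  0.0051  1.1028  2.1668]
side handle 0.02 76 [0.0103 0.0214 0.0309] -0.009656425288546974
side handle 0.04 113 [0.0082 0.0213 0.0294] -0.009210114591024799
side handle 0.06 103 [0.0084 0.0211 0.0288] -0.008964586723397876
side handle 0.08 102 [0.0066 0.0188 0.0265] -0.009371402425333387
side handle 0.1 102 [0.0046 0.0182 0.025 ] -0.009412581864518715
side handle 0.12 97 [0.0026 0.0157 0.0237] -0.009049218271276173
side handle 0.14 65 [0.0044 0.0132 0.0219] -0.008752547176300455
side rod 0.16 22 [ 0.1611 -0.0034  0.0096] 0.005199192529254716 0.012080200309854378
side rod 0.175 22 [ 0.175  -0.0031  0.0081] 0.004189912604867516 0.01126445889739822
side rod 0.19 23 [ 0.1894 -0.0036  0.0072] 0.0029500278002502394 0.010218105475649377
side rod 0.205 23 [ 0.2048 -0.0032  0.0061] 0.0006205383874980169 0.009248077939098532
side rod 0.22 23 [ 0.2205 -0.0035  0.005 ] 0.0009895825598767217 0.008477347434993041
side rod 0.235 28 [ 0.2361 -0.0038 -0.0006] -0.013797532426226495 0.0065394139580364
side rod 0.25 32 [ 0.2495 -0.0037 -0.0214] -
[... 447 characters left out ...]
5 0.0178 0.0222] 0.0016670863017506803
top rod 0.16 14 [0.1606 0.0017 0.0077] 0.003881830883377629 0.010652429159303502
top rod 0.175 17 [0.1751 0.0023 0.0078] 0.005809807718128421 0.01190487345128225
top rod 0.19 16 [0.1901 0.0027 0.0054] 0.0012754611326599708 0.010736299094025197
top rod 0.205 14 [0.205  0.0015 0.0052] 0.0026307876094884912 0.008973702708632575
top rod 0.22 17 [0.2198 0.0024 0.0043] 0.0015004290965404457 0.008508889595545625
top rod 0.235 15 [0.2354 0.0028 0.0001] -0.00577068097852288 0.004916500226183306
top rod 0.25 13 [ 0.25    0.0032 -0.02  ] -0.03316739274921034 -0.006459054149736558
top rod 0.265 1 [ 0.2575  0.0012 -0.0283] -0.028286213110579786 -0.028286213110579786
```

```bash
python3 - <<'E'
from h import *
f=grab('side')
W=cloud(f);x,y,z=W[...,0],W[...,1],W[...,2]
yaw=np.radians(-3.5);th=np.linspace(0,2*np.pi,60)
c=np.array([.680,.0165,.315]);ya=np.array([-np.sin(yaw),np.cos(yaw),0])
T=np.linalg.inv(f['world_from_camera'])
im=cv2.resize(f['pixels'][110:175,255:335,::-1],None,fx=8,fy=8,interpolation=cv2.INTER_CUBIC)
def pr(P):
    Q=P@T[:3,:3].T+T[:3,3];Q=Q*[1,-1,-1]
    return cv2.projectPoints(Q,np.zeros(3),np.zeros(3),f['camera_matrix'],np.array(f['D'],float))[0][:,0]
for r,col in((.020,(0,255,0)),(.028,(0,0,255))):
    P=c+r*(np.cos(th)[:,None]*ya+np.sin(th)[:,None]*np.array([0,0,1]))
    q=((pr(P)-[255,110]+.5)*8).astype(int);cv2.polylines(im,[q.reshape(-1,1,2)],True,col,1)
cv2.imwrite('pics/f.png',im)
E
```

```text
(no output)
```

View pics/f.png

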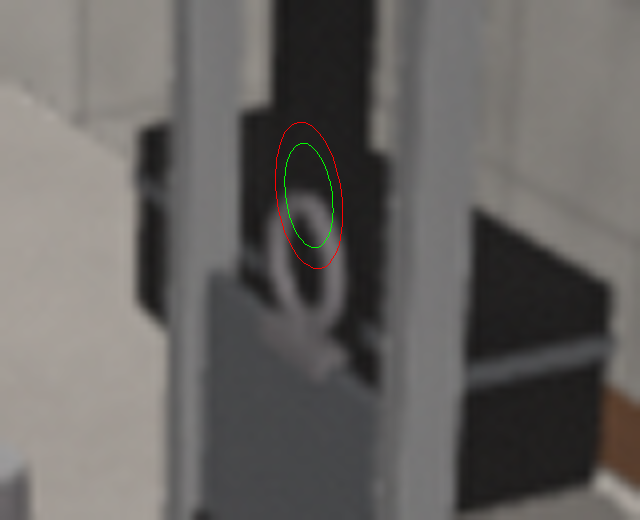

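The overlay shows the real ring (centre near crop (308,263)) sits about 28 mm lower than the fully-up prediction. So the shutter starts partly down, with the ring centre at about z 0.287 (the depth points top out at 0.314, which agrees). I adjust for that and carry the pole to the front of the frame.

carry_out(rows=[{"fingers": 1, "delta_pos": [0, 0, -0.3], "twist": -0.052}, {"fingers": 1, "delta_pos": [-1.43, 1.58, -0.9], "twist": 0}, {"fingers": 1, "delta_pos": [-1.43, 1.58, -0.9], "twist": 0}, {"fingers": 1, "delta_pos": [-1.43, 1.58, -0.9], "twist": 0}, {"fingers": 1, "delta_pos": [-1.43, 1.58, -0.9], "twist": 0}, {"fingers": 1, "delta_pos": [-1.43, 1.58, -0.9], "twist": 0}, {"fingers": 1, "delta_pos": [-1.43, 1.58, -0.9], "twist": 0}, {"fingers": 1, "delta_pos": [0.14, 2, 0], "twist": 0}, {"fingers": 1, "delta_pos": [0.14, 2, 0], "twist": 0}, {"fingers": 1, "delta_pos": [0.14, 2, 0], "twist": 0}, {"fingers": 1, "delta_pos": [0.14, 2, 0], "twist": 0}, {"fingers": 1, "delta_pos": [0.14, 2, 0], "twist": 0}, {"fingers": 1, "delta_pos": [0.14, 2, 0], "twist": 0}, {"fingers": 1, "delta_pos": [0.14, 2, 0], "twist": 0}, {"fingers": 1, "delta_pos": [0.14, 2, 0], "twist": 0}, {"fingers": 1, "delta_pos": [0.14, 2, 0], "twist": 0}, {"fingers": 1, "delta_pos": [0.14, 2, 0], "twist": 0}, {"fingers": 1, "delta_pos": [0.14, 2, 0], "twist": 0}, {"fingers": 1, "delta_pos": [0.1, 1, 0], "twist": 0}, {"fingers": 1, "delta_pos": [0, 0, 0], "twist": 0}])

```text
time: 12.15
ee_pos: [0.3817, 0.0316, 0.3365]
tool_rot: [[-0.998, 0.058, -0.002], [0.058, 0.998, 0.0], [0.002, 0.0, -1.0]]
wrist_force: [0.4, -0.6, -1.2]
finger_gap: 0.202
grip_force: 60.8
```

```bash
python3 - <<'E'
from pole import *
print(ctrl.observe()['ee_pos'],ctrl.observe()['tool_rot'][:,0],ctrl.observe()['joint_positions']);f=pole(('side',))
W=cloud(f);x,y,z=W[...,0],W[...,1],W[...,2]
save(f,'g.png',(200,40,360,200),4)
m=(abs(x-.68)<.02)&(y>-.03)&(y<.06)&(z>.255)&(z<.33)
for h in np.arange(.258,.33,.006):
    q=W[m&(abs(z-h)<.003)]
    if len(q):print('ring',h.round(3),len(q),q[:,1].min(),q[:,1].max(),np.median(q[:,0]))
t=np.load('top.npz');Wt=cloud(dict(t));x,y,z=Wt[...,0],Wt[...,1],Wt[...,2]
for a in(-.06,-.03,0,.03,.06,.09):
    m=(abs(y-a)<.012)&(x>.49)&(x<.6)&(z>.46)
    print('pipe',a,Wt[m][:,0].min(),Wt[m][np.argmax(Wt[m][:,2])])
E
```

```text
[0.3817 0.0316 0.3365] [-0.9983  0.0582  0.0017] [ 0.1515 -0.1188 -0.275   2.0172 -0.0344  1.2406  1.4021]
side handle 0.02 48 [0.0101 0.0194 0.0281] -0.010090034554238089
side handle 0.04 61 [0.0093 0.0204 0.0274] -0.010320547151242733
side handle 0.06 55 [0.0074 0.0172 0.0254] -0.010402150193400963
side handle 0.08 57 [0.0061 0.0165 0.0242] -0.009276261510435993
side handle 0.1 49 [0.0032 0.0147 0.0226] -0.010303693288920265
side handle 0.12 53 [0.0032 0.0136 0.0212] -0.009187777925685724
side handle 0.14 31 [0.0027 0.011  0.0188] -0.009864957782068138
side rod 0.16 10 [ 0.1605 -0.0052  0.0067] 0.0039623007084091215 0.01011453066944071
side rod 0.175 14 [ 0.1743 -0.0037  0.0056] 0.0013401850780111414 0.00906495095011847
side rod 0.19 15 [ 0.1891 -0.0051  0.0037] -0.0020407818676538756 0.007315570450304319
side rod 0.205 11 [ 0.2065 -0.0037  0.0033] -0.0004663888436385748 0.006117113230335731
side rod 0.22 13 [ 0.2204 -0.0044  0.0021] -0.00179687925587673 0.005653843155122736
side rod 0.235 20 [ 0.2354 -0.0058 -0.0037] -0.014676253899450322 0.005196037269527515
side rod 0.25 20 [ 0.
[... 600 characters left out ...]
03619826
ring 0.288 9 -0.01611065166951009 0.0360278905083774 0.6772816570465297
ring 0.294 10 -0.013068871902788604 0.036059516101743405 0.6782801896941564
ring 0.3 8 -0.012618265707620702 0.035324000944022216 0.6769756493395066
ring 0.306 13 -0.007777986946673643 0.028872442085731365 0.6768130888923798
ring 0.312 12 -0.0002230232558508849 0.02332802371410636 0.6775961156580051
pipe -0.06 0.5032928539879843 [ 0.528  -0.0657  0.5197]
pipe -0.03 0.5056417532152966 [ 0.5327 -0.0334  0.5199]
pipe 0 0.5127349091911766 [ 0.5315 -0.0046  0.5131]
pipe 0.03 0.513554450241891 [0.5362 0.028  0.5134]
pipe 0.06 0.5158488896906466 [0.5343 0.0499 0.5128]
pipe 0.09 0.5120847209616372 [0.5365 0.1009 0.5192]
```

View pics/g.png

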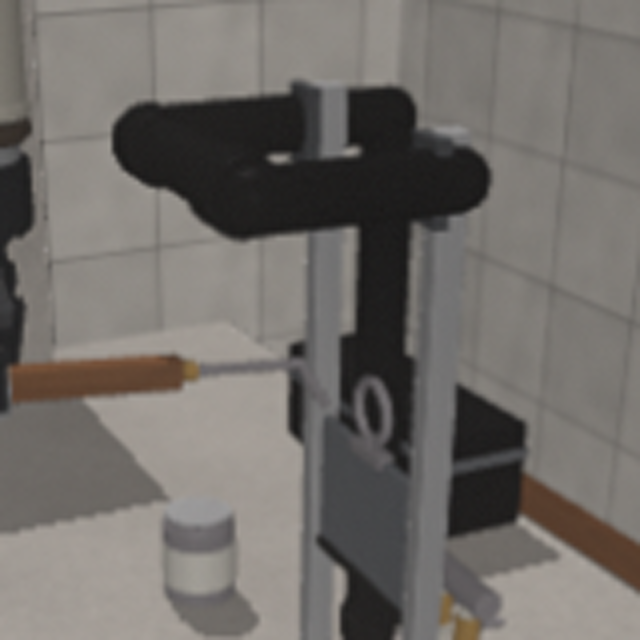

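The picture shows the hook at crop (310,380), just short of the ring (373,412) and level with it; the hand is clear of the pipe. I now insert along the prong's direction.

carry_out(rows=[{"fingers": 1, "delta_pos": [-1.05, -0.03, -0.2], "twist": 0}, {"fingers": 1, "delta_pos": [-1.05, -0.02, -0.2], "twist": 0}, {"fingers": 1, "delta_pos": [-1.05, -0.02, -0.2], "twist": 0}, {"fingers": 1, "delta_pos": [0, 0, 0], "twist": 0}, {"fingers": 1, "delta_pos": [-0.5, 0, 0.85], "twist": 0}, {"fingers": 1, "delta_pos": [-0.5, 0, 0.85], "twist": 0}, {"fingers": 1, "delta_pos": [-0.5, 0, 0.85], "twist": 0}, {"fingers": 1, "delta_pos": [-0.5, 0, 0.85], "twist": 0}, {"fingers": 1, "delta_pos": [0, 0, 0], "twist": 0}])

```text
time: 13.1
ee_pos: [0.4331, 0.0267, 0.3076]
tool_rot: [[-0.998, 0.061, -0.003], [0.061, 0.998, 0.0], [0.003, -0.0, -1.0]]
wrist_force: [-0.4, -0.4, -0.6]
finger_gap: 0.201
grip_force: 60.8
```

```bash
python3 - <<'E'
from h import *
f=grab('side');save(f,'h.png',(240,90,340,165),8)
print(ctrl.observe()['wrist_force'],ctrl.observe()['ee_pos'])
E
```

```text
[ 0.36633916 -0.2440855  -1.81650817] [0.4331632  0.0268081  0.30831777]
```

View pics/h.png

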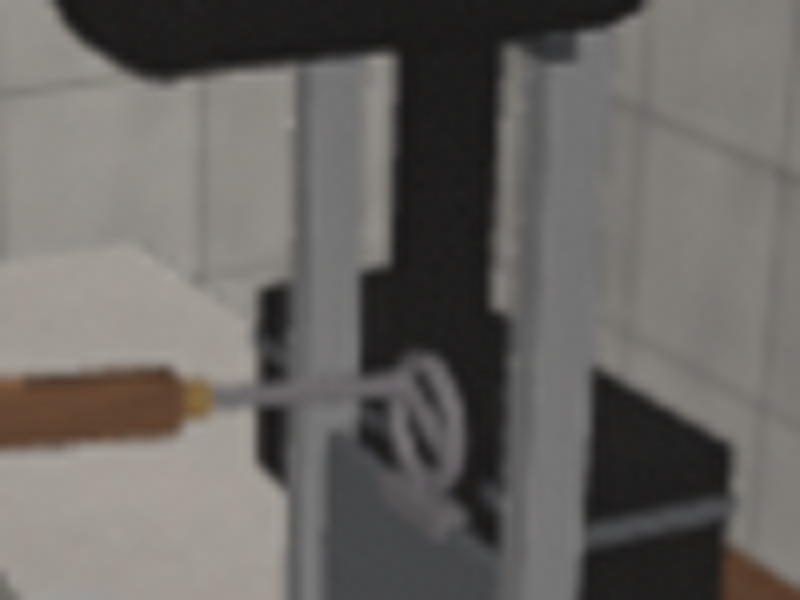

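The prong runs through the ring's hole: bend at (405,380), tip at (435,450), no contact force. I finish the insertion, then lower onto the bar.

carry_out(rows=[{"fingers": 1, "delta_pos": [-0.53, 0, 0.85], "twist": 0}, {"fingers": 1, "delta_pos": [-0.53, 0, 0.85], "twist": 0}, {"fingers": 1, "delta_pos": [-0.53, 0, 0.85], "twist": 0}, {"fingers": 1, "delta_pos": [-0.53, 0, 0.8], "twist": 0}, {"fingers": 1, "delta_pos": [0, 0, 0], "twist": 0}, {"fingers": 1, "delta_pos": [0, 0, 0.4], "twist": 0}, {"fingers": 1, "delta_pos": [0, 0, 0.4], "twist": 0}, {"fingers": 1, "delta_pos": [0, 0, 0.4], "twist": 0}, {"fingers": 1, "delta_pos": [0, 0, 0], "twist": 0}])

```text
time: 14.05
ee_pos: [0.4549, 0.0256, 0.2638]
tool_rot: [[-0.998, 0.061, 0.001], [0.061, 0.998, 0.0], [-0.001, 0.0, -1.0]]
wrist_force: [-0.4, 0.1, 0.9]
finger_gap: 0.2
grip_force: 61.1
```

```bash
cat > st.py <<'E'
from pole import *
s=ctrl.observe();print(s['ee_pos'],s['wrist_force'],s['moment']);f=pole(('side',))
W=cloud(f);x,y,z=W[...,0],W[...,1],W[...,2]
m=(abs(x-.675)<.012)&(y>-.06)&(y<-.03)&(z>.03)&(z<.33);print('shutter z (low y side)',np.percentile(z[m],[2,98]))
m=(abs(x-.675)<.012)&(y>.045)&(y<.08)&(z>.03)&(z<.33);print('shutter z (high y side)',np.percentile(z[m],[2,98]))
E
python3 st.py
```

```text
[0.4549 0.0256 0.2638] [-0.4023  0.0878  0.9345] [ 0.0476 -0.2646  0.0572]
side handle 0.02 35 [0.0104 0.0196 0.0272] -0.01114734850100486
side handle 0.04 53 [0.0095 0.0208 0.0271] -0.010677346942875383
side handle 0.06 44 [0.0094 0.0196 0.0263] -0.00999632511213179
side handle 0.08 54 [0.0058 0.0191 0.0247] -0.009701385748607825
side handle 0.1 45 [0.0058 0.0152 0.0228] -0.010242346220925128
side handle 0.12 45 [0.0057 0.0154 0.0223] -0.010261012538596927
side handle 0.14 25 [0.006  0.0126 0.0196] -0.009489089811128504
side rod 0.16 11 [ 0.16   -0.0056  0.0075] 0.004629711961319949 0.01009526799493774
side rod 0.175 12 [ 0.176  -0.005   0.0067] 0.0025637289162930158 0.010042456848360897
side rod 0.19 10 [ 0.1884 -0.006   0.0057] 0.002040601134946388 0.00833938830347046
side rod 0.205 12 [ 0.2055 -0.0045  0.0041] 0.0017737212653755256 0.006123781340137279
side rod 0.22 373 [ 0.2216 -0.0023 -0.0426] -0.1199992445978811 0.044315606031311974
side rod 0.235 18 [ 0.2345 -0.0072 -0.0037] -0.015938354321200162 0.03428643103286581
side rod 0.25 15 [ 0.2495 -0.0051 -0.0235] -0.03336222913761341 -0.012799887603937538
side rod 0.265 1 [ 0.2582 -0.0008 -0.0363] -0.036252385436371506 -0.036252385436371506
side rod 0.28 5 [ 0.2826 -0.026  -0.111 ] -0.11695353062036747 -0.10787637027473736
side rod 0.295 7 [ 0.2928 -0.0178 -0.1094] -0.11107875860570497 -0.10823368167471545
shutter z (low y side) [0.0346 0.2482]
shutter z (high y side) [0.0335 0.2484]
```

carry_out(rows=[{"fingers": 1, "delta_pos": [0, 0, 0.4], "twist": 0}, {"fingers": 1, "delta_pos": [0, 0, 0.6], "twist": 0}, {"fingers": 1, "delta_pos": [0, 0, 0.8], "twist": 0}, {"fingers": 1, "delta_pos": [0, 0, 0.8], "twist": 0}, {"fingers": 1, "delta_pos": [0, 0, 0.8], "twist": 0}, {"fingers": 1, "delta_pos": [0, 0, 0.6], "twist": 0}, {"fingers": 1, "delta_pos": [0, 0, 0], "twist": 0}])

```text
time: 14.8
ee_pos: [0.4538, 0.0255, 0.2226]
tool_rot: [[-0.998, 0.061, -0.003], [0.061, 0.998, 0.0], [0.003, -0.0, -1.0]]
wrist_force: [0.9, 1.3, -0.4]
finger_gap: 0.203
grip_force: 61.1
```

```bash
python3 st.py
```

```text
[0.4538 0.0255 0.2226] [ 0.9103  1.2954 -0.3645] [ 0.097  -0.3439  0.0747]
side handle 0.02 34 [0.0116 0.0203 0.029 ] -0.00984292220755892
side handle 0.04 52 [0.0085 0.0199 0.0294] -0.009226061455748035
side handle 0.06 47 [0.0081 0.0186 0.0278] -0.009514405753256752
side handle 0.08 46 [0.0066 0.0187 0.0265] -0.00932594375986202
side handle 0.1 45 [0.0052 0.0155 0.0249] -0.009371317330569532
side handle 0.12 45 [0.0036 0.0136 0.0238] -0.00929802963372314
side handle 0.14 27 [0.0051 0.0131 0.0216] -0.008719344145831745
side rod 0.16 7 [ 0.1604 -0.0046  0.0092] 0.00552804480715361 0.011761563670745516
side rod 0.175 9 [ 0.1743 -0.0036  0.0067] 0.004797711347545872 0.009006899630826692
side rod 0.19 12 [ 0.1895 -0.005   0.0055] 0.0020637538219038013 0.0091431413770217
side rod 0.205 11 [ 0.2039 -0.0033  0.0035] -0.0026775488540325986 0.007176408417957794
side rod 0.22 358 [ 0.223  -0.0014 -0.0428] -0.1199713373070836 0.04405966596661087
side rod 0.235 25 [ 0.2318 -0.0099  0.005 ] -0.016150599410645245 0.04052345269263316
side rod 0.25 17 [ 0.2495 -0.0046 -0.023 ] -0.03539675431102695 -0.007710989473026144
side rod 0.28 3 [ 0.2837 -0.0269 -0.0666] -0.06879640983458948 -0.06499129308762927
side rod 0.295 24 [ 0.2931 -0.0176 -0.0908] -0.1164069872355306 -0.06525577607013759
shutter z (low y side) [0.0337 0.2066]
shutter z (high y side) [0.0321 0.2061]
```

carry_out(rows=[{"fingers": 1, "delta_pos": [0, 0, 0.5], "twist": 0}, {"fingers": 1, "delta_pos": [0, 0, 0.8], "twist": 0}, {"fingers": 1, "delta_pos": [0, 0, 0.8], "twist": 0}, {"fingers": 1, "delta_pos": [0, 0, 0.8], "twist": 0}, {"fingers": 1, "delta_pos": [0, 0, 0.6], "twist": 0}, {"fingers": 1, "delta_pos": [0, 0, 0.4], "twist": 0}, {"fingers": 1, "delta_pos": [0, 0, 0.3], "twist": 0}, {"fingers": 1, "delta_pos": [0, 0, 0.3], "twist": 0}, {"fingers": 1, "delta_pos": [0, 0, 0], "twist": 0}])

```text
time: 15.75
ee_pos: [0.4544, 0.0255, 0.1784]
tool_rot: [[-0.998, 0.061, -0.001], [0.061, 0.998, 0.0], [0.001, -0.0, -1.0]]
wrist_force: [1.0, 0.7, 0.1]
finger_gap: 0.205
grip_force: 61.1
```

```bash
python3 st.py | grep -v handle
```

```text
[0.4544 0.0255 0.1784] [1.0265 0.7095 0.1206] [ 0.0225 -0.3567  0.1068]
side rod 0.16 8 [ 0.1601 -0.0026  0.0096] 0.004094742944773894 0.012580778057931456
side rod 0.175 12 [ 0.1746 -0.0029  0.0091] 0.0050092439965154075 0.012282089818713118
side rod 0.19 12 [ 0.1892 -0.0034  0.0085] 0.0037076251135588676 0.011957603300708124
side rod 0.205 12 [ 0.2068 -0.0024  0.0064] 0.003370029627658171 0.00996226382183597
side rod 0.22 337 [ 0.2223 -0.0021 -0.0429] -0.11935617548867422 0.044335249262839146
side rod 0.235 17 [ 0.2331 -0.0058  0.    ] -0.01277089897805027 0.0431332019653626
side rod 0.25 14 [ 0.2491 -0.004  -0.0192] -0.029431952120511185 -0.006358123094703253
side rod 0.28 5 [ 0.284  -0.024  -0.0324] -0.07173443625284513 -0.021732338580273822
side rod 0.295 42 [ 0.2924 -0.0161 -0.0728] -0.11749750327520815 -0.019920967931137516
shutter z (low y side) [0.0333 0.1654]
shutter z (high y side) [0.0342 0.1661]
```

carry_out(rows=[{"fingers": 1, "delta_pos": [0, 0, 0.3], "twist": 0}, {"fingers": 1, "delta_pos": [0, 0, 0.3], "twist": 0}, {"fingers": 1, "delta_pos": [0, 0, 0.3], "twist": 0}, {"fingers": 1, "delta_pos": [0, 0, 0], "twist": 0}])

```text
time: 16.2
ee_pos: [0.4548, 0.0255, 0.1696]
tool_rot: [[-0.998, 0.061, 0.0], [0.061, 0.998, 0.0], [-0.0, 0.0, -1.0]]
wrist_force: [-0.4, -0.7, 2.2]
finger_gap: 0.2
grip_force: 61.5
```

```bash
python3 st.py | grep -v handle
```

```text
[0.4548 0.0255 0.1696] [-0.4056 -0.6609  2.2355] [ 0.0769 -0.5527  0.1084]
side rod 0.16 13 [ 0.1601 -0.0023  0.0152] 0.01095655140328411 0.01994178869408277
side rod 0.175 10 [ 0.1767 -0.0024  0.0137] 0.010143928983779433 0.01695794486258409
side rod 0.19 10 [ 0.189  -0.0031  0.013 ] 0.008808147813694189 0.01641284563816268
side rod 0.205 11 [ 0.2038 -0.004   0.013 ] 0.009255649588924336 0.016158000287057352
side rod 0.22 362 [ 0.2219 -0.0018 -0.0407] -0.11963468851707172 0.05129859711838241
side rod 0.235 13 [ 0.2312 -0.0079  0.004 ] -0.007893016107608414 0.03645701175091706
side rod 0.25 15 [ 0.2486 -0.0032 -0.0104] -0.022068304060875517 0.0018416176173278887
side rod 0.28 6 [ 0.2853 -0.0198 -0.0416] -0.07026886480214672 -0.01449989326500319
side rod 0.295 46 [ 0.2924 -0.016  -0.0679] -0.11812189765908843 -0.012278409177049364
shutter z (low y side) [0.0316 0.1643]
shutter z (high y side) [0.0325 0.1636]
```

```bash
cat > ring.py <<'E'
from h import *
W=cloud(grab('side'));x,y,z=W[...,0],W[...,1],W[...,2]
m=(abs(x-.68)<.02)&(y>-.03)&(y<.06)
for h in np.arange(.15,.24,.006):
    q=W[m&(abs(z-h)<.003)]
    if len(q):print('ring',h.round(3),len(q),q[:,1].min().round(4),q[:,1].max().round(4),np.median(q[:,0]).round(4))
m=(abs(x-.676)<.008)&(y>-.05)&(y<.08)&(z>.02)&(z<.24)
c=z[m];print(np.histogram(c,bins=np.arange(.02,.24,.008)))
E
python3 ring.py
```

```text
ring 0.15 20 -0.0278 0.0551 0.6763
ring 0.156 12 -0.0295 0.0351 0.6749
ring 0.162 26 -0.0278 0.056 0.6746
ring 0.168 27 -0.0292 0.0537 0.6764
ring 0.174 8 -0.0033 0.0308 0.6807
ring 0.18 20 -0.0084 0.0343 0.6751
ring 0.186 14 -0.0092 0.0351 0.6775
ring 0.192 6 -0.0144 0.0365 0.679
ring 0.198 9 -0.0156 0.0345 0.677
ring 0.204 10 -0.0139 0.0362 0.6771
ring 0.21 7 -0.0043 0.0317 0.6779
ring 0.216 14 -0.0023 0.0263 0.677
ring 0.222 3 0.003 0.0209 0.6797
(array([11, 10, 55, 32, 50, 42, 34, 41, 35, 42, 39, 39, 40, 41, 38, 38, 29,
       48, 29, 11, 20,  9, 11, 13, 18,  0,  0]), array([0.02 , 0.028, 0.036, 0.044, 0.052, 0.06 , 0.068, 0.076, 0.084,
       0.092, 0.1  , 0.108, 0.116, 0.124, 0.132, 0.14 , 0.148, 0.156,
       0.164, 0.172, 0.18 , 0.188, 0.196, 0.204, 0.212, 0.22 , 0.228,
       0.236]))
```

carry_out(rows=[{"fingers": 1, "delta_pos": [0, 0, 0.4], "twist": 0}, {"fingers": 1, "delta_pos": [0, 0, 0.4], "twist": 0}, {"fingers": 1, "delta_pos": [0, 0, 0.4], "twist": 0}, {"fingers": 1, "delta_pos": [0, 0, 0], "twist": 0}])

```text
time: 16.7
ee_pos: [0.4546, 0.0256, 0.1573]
tool_rot: [[-0.998, 0.061, -0.0], [0.061, 0.998, 0.0], [0.0, 0.0, -1.0]]
wrist_force: [0.3, -0.1, 2.6]
finger_gap: 0.199
grip_force: 61.7
```

```bash
python3 ring.py; python3 st.py
```

```text
ring 0.15 19 -0.0293 0.0531 0.6757
ring 0.156 15 -0.0287 0.0486 0.6751
ring 0.162 26 -0.0289 0.0563 0.6752
ring 0.168 22 -0.0102 0.0249 0.6766
ring 0.174 9 0.0014 0.0153 0.678
ring 0.18 22 -0.005 0.0352 0.6773
ring 0.186 14 -0.0119 0.0361 0.6776
ring 0.192 6 -0.0149 0.0359 0.6766
ring 0.198 7 -0.0154 0.0396 0.677
ring 0.204 10 -0.0141 0.0343 0.6764
ring 0.21 10 -0.0108 0.0282 0.6773
ring 0.216 13 -0.0014 0.027 0.6773
ring 0.222 3 0.0037 0.0186 0.678
(array([17, 13, 61, 28, 57, 37, 36, 36, 38, 41, 39, 37, 41, 41, 38, 37, 37,
       46, 25, 15, 18,  8, 11, 13, 17,  1,  0]), array([0.02 , 0.028, 0.036, 0.044, 0.052, 0.06 , 0.068, 0.076, 0.084,
       0.092, 0.1  , 0.108, 0.116, 0.124, 0.132, 0.14 , 0.148, 0.156,
       0.164, 0.172, 0.18 , 0.188, 0.196, 0.204, 0.212, 0.22 , 0.228,
       0.236]))
[0.4546 0.0256 0.1575] [-0.6769  0.2442  2.1647] [ 0.1036 -0.5567  0.1131]
side handle 0.02 29 [0.0127 0.0232 0.0317] -0.0091555701265988
side handle 0.04 43 [0.0134 0.0254 0.0334] -0.009144716917580493
side handle 0.06 44 [0.0135 0.0252 0.0337] -0.009430488103487837
side handle 0.08 47 [0.0125
[... 466 characters left out ...]
026339229123788947
side rod 0.205 15 [ 0.2071 -0.0024 -0.0137] -0.11986636747007381 0.027273032118667932
side rod 0.22 411 [ 0.2217 -0.0019 -0.0369] -0.11984538213379757 0.06415848921256163
side rod 0.235 10 [ 0.2345 -0.0098  0.0197] 0.005359328702309596 0.05600337534085105
side rod 0.25 13 [ 0.2502 -0.004   0.0034] -0.006368787653105693 0.014601883494164632
side rod 0.265 1 [ 0.2582 -0.0021 -0.0005] -0.0005329888660907485 -0.0005329888660907485
side rod 0.28 4 [ 0.2841 -0.024  -0.0148] -0.05179268099932783 -2.346494576662129e-06
side rod 0.295 53 [ 0.2923 -0.0154 -0.0626] -0.1190467124353825 0.0016925019393596856
shutter z (low y side) [0.0314 0.1633]
shutter z (high y side) [0.0326 0.1636]
```

The shutter stays put at top z 0.1635 (home is 0.163) under a further 12 mm of hand travel, so it is home. I unhook along the prong line.

carry_out(rows=[{"fingers": 1, "delta_pos": [0, 0, -0.25], "twist": 0}, {"fingers": 1, "delta_pos": [0, 0, 0], "twist": 0}, {"fingers": 1, "delta_pos": [0.4, 0, -0.57], "twist": 0}, {"fingers": 1, "delta_pos": [0.57, 0, -0.82], "twist": 0}, {"fingers": 1, "delta_pos": [0.57, 0, -0.82], "twist": 0}, {"fingers": 1, "delta_pos": [0.57, 0, -0.82], "twist": 0}, {"fingers": 1, "delta_pos": [0.57, 0, -0.82], "twist": 0}, {"fingers": 1, "delta_pos": [0.57, 0, -0.82], "twist": 0}, {"fingers": 1, "delta_pos": [0.57, 0, -0.82], "twist": 0}, {"fingers": 1, "delta_pos": [0.57, 0, -0.7], "twist": 0}, {"fingers": 1, "delta_pos": [0.8, 0, 0], "twist": 0}, {"fingers": 1, "delta_pos": [1, 0, 0], "twist": 0}, {"fingers": 1, "delta_pos": [1, 0, 0], "twist": 0}, {"fingers": 1, "delta_pos": [0, 0, 0], "twist": 0}])

```text
time: 18.2
ee_pos: [0.3809, 0.0298, 0.2216]
tool_rot: [[-0.998, 0.06, -0.002], [0.06, 0.998, -0.0], [0.002, -0.001, -1.0]]
wrist_force: [0.2, 0.3, -1.5]
finger_gap: 0.199
grip_force: 61.1
```

```bash
python3 ring.py|head -14; python3 st.py
```

```text
ring 0.15 19 -0.0296 0.0526 0.6757
ring 0.156 15 -0.0284 0.0555 0.6752
ring 0.162 33 -0.0288 0.0599 0.6758
ring 0.168 24 -0.0145 0.0341 0.6766
ring 0.174 12 -0.0023 0.0274 0.6775
ring 0.18 11 -0.007 0.0349 0.6771
ring 0.186 8 -0.0094 0.036 0.6793
ring 0.192 7 -0.0131 0.0362 0.6766
ring 0.198 7 -0.0141 0.0372 0.6785
ring 0.204 10 -0.0144 0.0331 0.6764
ring 0.21 10 -0.0101 0.0298 0.6762
ring 0.216 13 -0.0029 0.0232 0.6775
ring 0.222 3 0.004 0.0105 0.6768
(array([13, 15, 62, 30, 53, 40, 34, 41, 38, 38, 40, 38, 38, 42, 41, 38, 41,
[0.382  0.0298 0.2219] [ 0.6492  0.4747 -0.7608] [0.0458 0.0828 0.0176]
side handle 0.02 37 [0.0135 0.0232 0.0299] -0.010732048799799573
side handle 0.04 53 [0.0128 0.0245 0.0302] -0.009444067186684743
side handle 0.06 53 [0.0135 0.0238 0.03  ] -0.008609587441385506
side handle 0.08 47 [0.0128 0.0234 0.0298] -0.008405330158988778
side handle 0.1 53 [0.0118 0.0239 0.0323] -0.00888640646422704
side handle 0.12 47 [0.012  0.0232 0.0322] -0.009075066732152762
side handle 0.14 29 [0.0135 0.022  0.0305] -0.008932396953276977
side rod 0.16 11 [ 0.1606 -0.0024  0.0206] 0.016828776308641036 0.023461029114359027
side rod 0.175 12 [ 0.1758 -0.0029  0.0211] 0.017052161228228464 0.02444673055259286
side rod 0.19 11 [ 0.1898 -0.0036  0.0209] 0.015924736299318152 0.02456719128690688
side rod 0.205 11 [ 0.204  -0.0042  0.0211] 0.015931701136879375 0.02355999994174934
side rod 0.22 8 [ 0.2201 -0.0051  0.019 ] 0.016334058667242676 0.022072432914049
side rod 0.235 16 [ 0.2357 -0.0042  0.0154] 0.005882237861558989 0.021638526529645877
side rod 0.25 12 [ 0.2503 -0.0035 -0.0019] -0.011260566445144227 0.008659502672718764
side rod 0.265 3 [ 0.2587 -0.0035 -0.0132] -0.015253394650942824 -0.009228922189014041
side rod 0.295 232 [ 0.2951 -0.0018 -0.066 ] -0.1191343644640007 -0.0012170542179058368
shutter z (low y side) [0.0312 0.1631]
shutter z (high y side) [0.0334 0.1634]
```

carry_out(rows=[{"fingers": 1, "delta_pos": [-0.18, -2.29, -0.4], "twist": 0}, {"fingers": 1, "delta_pos": [-0.18, -2.29, -0.4], "twist": 0}, {"fingers": 1, "delta_pos": [-0.18, -2.29, -0.4], "twist": 0}, {"fingers": 1, "delta_pos": [-0.18, -2.29, -0.4], "twist": 0}, {"fingers": 1, "delta_pos": [-0.18, -2.29, -0.4], "twist": 0}, {"fingers": 1, "delta_pos": [-0.18, -2.29, -0.4], "twist": 0}, {"fingers": 1, "delta_pos": [-0.18, -2.29, -0.4], "twist": 0}, {"fingers": 1, "delta_pos": [-0.18, -2.29, -0.4], "twist": 0}, {"fingers": 1, "delta_pos": [-0.18, -2.29, -0.4], "twist": 0}, {"fingers": 1, "delta_pos": [-0.18, -2.29, -0.4], "twist": 0}, {"fingers": 1, "delta_pos": [1.43, -1.58, 0], "twist": 0}, {"fingers": 1, "delta_pos": [1.43, -1.58, 0], "twist": 0}, {"fingers": 1, "delta_pos": [1.43, -1.58, 0], "twist": 0}, {"fingers": 1, "delta_pos": [1.43, -1.58, 0], "twist": 0}, {"fingers": 1, "delta_pos": [1.43, -1.58, 0], "twist": 0}, {"fingers": 1, "delta_pos": [1.43, -1.58, 0], "twist": 0}, {"fingers": 1, "delta_pos": [0, 0, 0], "twist": 0.052}, {"fingers": 1, "delta_pos": [0, 0, 0], "twist": 0}, {"fingers": 1, "delta_pos": [0, 0, 0], "twist": 0}])

```text
time: 20.2
ee_pos: [0.2959, -0.2892, 0.2621]
tool_rot: [[-0.994, 0.111, -0.0], [0.111, 0.994, 0.0], [0.0, 0.0, -1.0]]
wrist_force: [-0.1, -0.4, -1.9]
finger_gap: 0.2
grip_force: 61.1
```

```bash
python3 -c "
from pole import *
s=ctrl.observe();print(s['ee_pos'],s['tool_rot'][:,0]);pole()"
```

```text
[ 0.2959 -0.2892  0.2621] [-0.9938  0.1109  0.0002]
side handle 0.02 70 [0.0121 0.0222 0.0323] -0.009368434491597633
side handle 0.04 106 [0.0123 0.0257 0.0325] -0.008987966668251052
side handle 0.06 101 [0.0119 0.0247 0.0324] -0.009153807438824279
side handle 0.08 103 [0.0127 0.0253 0.0324] -0.009392424620159703
side handle 0.1 100 [0.0128 0.0249 0.0322] -0.009099987009897375
side handle 0.12 101 [0.0122 0.025  0.0326] -0.00912775802465898
side handle 0.14 65 [0.0139 0.0246 0.032 ] -0.008090421425765841
side rod 0.16 20 [ 0.1596 -0.0036  0.022 ] 0.01812789558555876 0.025550543832577106
side rod 0.175 25 [ 0.1746 -0.0033  0.0217] 0.016259257487181624 0.025049254540219605
side rod 0.19 22 [ 0.1903 -0.0031  0.0214] 0.017292050134464294 0.02476457677088398
side rod 0.205 23 [ 0.2054 -0.0033  0.0215] 0.01645081876959463 0.02436932802535008
side rod 0.22 23 [ 0.2204 -0.0031  0.0212] 0.01578326665237823 0.024286629573704952
side rod 0.235 25 [ 0.2353 -0.0032  0.0191] 0.009744373300573601 0.024369435425701132
side rod 0.25 30 [ 0.2493 -0.0037  0.0011] -0.016538587952327863 0.015497310949068
[... 479 characters left out ...]
e 0.14 37 [0.0243 0.0282 0.0332] 0.002781549299514689
top rod 0.16 17 [0.1597 0.0012 0.0226] 0.01934531702068547 0.027491372408489593
top rod 0.175 15 [0.1744 0.0025 0.0209] 0.01685924883815163 0.023907485175115456
top rod 0.19 17 [0.1899 0.0018 0.0216] 0.016443075051268397 0.02574068890504822
top rod 0.205 15 [0.2049 0.0024 0.0216] 0.0179690102263091 0.02539953536914129
top rod 0.22 17 [0.2199 0.0023 0.0209] 0.017305874575503765 0.02518789021675752
top rod 0.235 16 [0.2353 0.0016 0.0203] 0.013585661191543594 0.023511520841480758
top rod 0.25 13 [0.2511 0.0032 0.0032] -0.00921741567221149 0.01625890883053597
top rod 0.265 4 [ 0.2602  0.002  -0.0102] -0.01450231649134085 -0.006250523080141732
```

carry_out(rows=[{"fingers": 1, "delta_pos": [0.24, -0.07, 1], "twist": 0.002}, {"fingers": 1, "delta_pos": [0, 0, 2], "twist": 0}, {"fingers": 1, "delta_pos": [0, 0, 2], "twist": 0}, {"fingers": 1, "delta_pos": [0, 0, 2], "twist": 0}, {"fingers": 1, "delta_pos": [0, 0, 2], "twist": 0}, {"fingers": 1, "delta_pos": [0, 0, 2], "twist": 0}, {"fingers": 1, "delta_pos": [0, 0, 2], "twist": 0}, {"fingers": 1, "delta_pos": [0, 0, 2], "twist": 0}, {"fingers": 1, "delta_pos": [0, 0, 2], "twist": 0}, {"fingers": 1, "delta_pos": [0, 0, 1.5], "twist": 0}, {"fingers": 1, "delta_pos": [0, 0, 1.2], "twist": 0}, {"fingers": 1, "delta_pos": [0, 0, 1], "twist": 0}, {"fingers": 1, "delta_pos": [0, 0, 0.8], "twist": 0}, {"fingers": 1, "delta_pos": [0, 0, 0.4], "twist": 0}, {"fingers": 1, "delta_pos": [0, 0, 0], "twist": 0}, {"fingers": 1, "delta_pos": [0, 0, 0], "twist": 0}])

```text
time: 21.9
ee_pos: [0.2933, -0.2898, 0.0434]
tool_rot: [[-0.993, 0.115, 0.0], [0.115, 0.993, -0.0], [-0.0, -0.0, -1.0]]
wrist_force: [-0.9, -0.2, -0.9]
finger_gap: 0.201
grip_force: 61.3
```

carry_out(rows=[{"fingers": 0.4, "delta_pos": [0, 0, 0], "twist": 0}, {"fingers": 0, "delta_pos": [0, 0, 0], "twist": 0}, {"fingers": -1, "delta_pos": [0, 0, 0], "twist": 0}, {"fingers": -1, "delta_pos": [0, 0, 0], "twist": 0}, {"fingers": -1, "delta_pos": [0, 0, 0], "twist": 0}, {"fingers": -1, "delta_pos": [0, 0, -1.5], "twist": 0}, {"fingers": -1, "delta_pos": [0, 0, -2], "twist": 0}, {"fingers": -1, "delta_pos": [0, 0, -2], "twist": 0}, {"fingers": -1, "delta_pos": [0, 0, -1.7], "twist": 0}, {"fingers": -1, "delta_pos": [-1.7, 0, 0], "twist": 0}, {"fingers": -1, "delta_pos": [-2, 0, 0], "twist": 0}, {"fingers": -1, "delta_pos": [-2, 0, 0], "twist": 0}, {"fingers": -1, "delta_pos": [-1, 0, 0], "twist": 0}, {"fingers": -1, "delta_pos": [0, 0, 0], "twist": 0}])

```text
time: 23.3
ee_pos: [0.3613, -0.297, 0.1146]
tool_rot: [[-0.994, 0.112, 0.0], [0.112, 0.994, 0.0], [-0.0, 0.0, -1.0]]
wrist_force: [-0.1, 0.1, 0.2]
finger_gap: 1.0
grip_force: 0.0
```

```bash
cat > rest.py <<'E'
from h import *
np.set_printoptions(precision=4,suppress=True)
f=grab('side')
W=cloud(f);hsv=cv2.cvtColor(f['pixels'],cv2.COLOR_RGB2HSV);H,S=hsv[...,0].astype(int),hsv[...,1].astype(int)
x,y,z=W[...,0],W[...,1],W[...,2]
m=(H<20)&(S>110)&(z>.03)&(z<.1)&(x>.2)&(x<.6)&(y<-.2)&(y>-.4)
P=W[m];u=np.array([.9936,-.113,0]);t=(P-[.395,-.301,0])@u
print(len(P),np.percentile(t,[0,2,98,100]))
for a in np.arange(-.11,.09,.02):
    q=P[abs(t-a)<.01]
    if len(q): print(round(a,3),len(q),np.percentile(q[:,2],[5,50,95]),q[:,1].mean())
s=ctrl.observe();print(s['ee_pos'],s['tool_rot'][:,0])
E
python3 rest.py
```

```text
602 [-0.1101 -0.1069  0.0438  0.0483]
-0.11 41 [0.0632 0.0755 0.078 ] -0.2970301279826312
-0.09 83 [0.0591 0.0731 0.0771] -0.2984121319239643
-0.07 85 [0.0567 0.0716 0.0756] -0.3008504020127213
-0.05 58 [0.0596 0.0726 0.0747] -0.3019078981904451
-0.03 79 [0.0552 0.0688 0.0732] -0.3061656446378555
-0.01 82 [0.0523 0.0669 0.0715] -0.3075102139748089
0.01 83 [0.0507 0.0652 0.07  ] -0.3100544068734809
0.03 71 [0.0491 0.0647 0.0687] -0.3122419999854334
0.05 20 [0.054  0.0598 0.0631] -0.31263547016809257
[ 0.3598 -0.2968  0.1144] [-0.9935  0.1134  0.0013]
```

carry_out(rows=[{"fingers": -1, "delta_pos": [0, 0, 2], "twist": 0}, {"fingers": -1, "delta_pos": [0, 0, 2], "twist": 0}, {"fingers": -1, "delta_pos": [0, 0, 2], "twist": 0}, {"fingers": -1, "delta_pos": [0, 0, 1.2], "twist": 0}, {"fingers": -1, "delta_pos": [0, 0, 0], "twist": 0}, {"fingers": 1, "delta_pos": [0, 0, 0], "twist": 0}, {"fingers": 1, "delta_pos": [0, 0, 0], "twist": 0}, {"fingers": 1, "delta_pos": [0, 0, 0], "twist": 0}, {"fingers": 1, "delta_pos": [0, 0, 0], "twist": 0}, {"fingers": 1, "delta_pos": [0, 0, 0], "twist": 0}, {"fingers": 1, "delta_pos": [0, 0, 0], "twist": 0}, {"fingers": 1, "delta_pos": [0, 0, 0], "twist": 0}, {"fingers": 1, "delta_pos": [0, 0, 0], "twist": 0}, {"fingers": 1, "delta_pos": [0, 0, -0.7], "twist": 0}, {"fingers": 1, "delta_pos": [0, 0, -0.6], "twist": 0}, {"fingers": 1, "delta_pos": [-1, 0, 0], "twist": 0}, {"fingers": 1, "delta_pos": [-1, 0, 0], "twist": 0}, {"fingers": 1, "delta_pos": [-1, 0, 0], "twist": 0}, {"fingers": 1, "delta_pos": [-0.5, 0, 0], "twist": 0}, {"fingers": 1, "delta_pos": [0, 0, 0], "twist": 0}])

```text
time: 25.35
ee_pos: [0.3957, -0.3011, 0.056]
tool_rot: [[-0.994, 0.113, 0.0], [0.113, 0.994, -0.0], [-0.0, 0.0, -1.0]]
wrist_force: [-0.4, 0.3, -1.3]
finger_gap: 0.196
grip_force: 58.8
```

```bash
python3 rest.py
```

```text
451 [-0.0749 -0.0724  0.0802  0.0853]
-0.07 64 [0.0719 0.0857 0.0907] -0.3006218734385092
-0.05 85 [0.0699 0.0846 0.0895] -0.3025542408357324
-0.03 80 [0.0697 0.0839 0.0883] -0.30537035815805097
-0.01 37 [0.0699 0.0833 0.0866] -0.3063144472330124
0.01 6 [0.0649 0.067  0.0709] -0.31399536307983983
0.03 44 [0.0615 0.0709 0.0825] -0.3145001153233355
0.05 74 [0.0634 0.0784 0.082 ] -0.3137695920370017
0.07 51 [0.0667 0.0765 0.0802] -0.31586715304552665
[ 0.3947 -0.3011  0.0559] [-0.9935  0.1138  0.0006]
```

carry_out(rows=[{"fingers": 1, "delta_pos": [0, 0, 0.5], "twist": 0}, {"fingers": 1, "delta_pos": [0, 0, 0.4], "twist": 0}, {"fingers": 1, "delta_pos": [0, 0, 0.2], "twist": 0}, {"fingers": 1, "delta_pos": [0, 0, 0], "twist": 0}, {"fingers": 0.4, "delta_pos": [0, 0, 0], "twist": 0}, {"fingers": 0, "delta_pos": [0, 0, 0], "twist": 0}, {"fingers": -1, "delta_pos": [0, 0, 0], "twist": 0}, {"fingers": -1, "delta_pos": [0, 0, 0], "twist": 0}, {"fingers": -1, "delta_pos": [0, 0, 0], "twist": 0}, {"fingers": -1, "delta_pos": [0, 0, -1.5], "twist": 0}, {"fingers": -1, "delta_pos": [0, 0, -2], "twist": 0}, {"fingers": -1, "delta_pos": [0, 0, -3], "twist": 0}, {"fingers": -1, "delta_pos": [0, 0, -3], "twist": 0}, {"fingers": -1, "delta_pos": [0, 0, -3], "twist": 0}, {"fingers": -1, "delta_pos": [0, 0, -3], "twist": 0}, {"fingers": -1, "delta_pos": [0, 0, 0], "twist": 0}, {"fingers": -1, "delta_pos": [0, 0, 0], "twist": 0}])

```text
time: 27.1
ee_pos: [0.3948, -0.3015, 0.2007]
tool_rot: [[-0.993, 0.114, 0.001], [0.114, 0.993, -0.001], [-0.002, -0.001, -1.0]]
wrist_force: [0.1, 0.7, -0.3]
finger_gap: 0.997
grip_force: 0.0
```

```bash
python3 rest.py; python3 ring.py | sed -n 3,13p; python3 - <<'E'
from h import *
f=grab('side');cv2.imwrite('pics/i.png',cv2.resize(f['pixels'][...,::-1],(800,600)))
E
```

```text
560 [-0.0768 -0.0742  0.077   0.082 ]
-0.07 71 [0.0554 0.0708 0.0744] -0.3010213681582658
-0.05 60 [0.061  0.0725 0.0749] -0.3016460245741958
-0.03 81 [0.0559 0.0703 0.0747] -0.30506898143683153
-0.01 80 [0.0557 0.0706 0.0748] -0.3077372451826986
0.01 81 [0.0554 0.0704 0.0745] -0.31023196128534763
0.03 79 [0.0559 0.0707 0.0744] -0.3126700958415701
0.05 61 [0.0555 0.0723 0.0746] -0.31347863938434745
0.07 44 [0.062  0.07   0.0743] -0.3155366037152836
[ 0.3941 -0.301   0.1997] [-0.9934  0.1145  0.0005]
ring 0.162 33 -0.029 0.0577 0.6756
ring 0.168 24 -0.0088 0.0364 0.6755
ring 0.174 13 0.0011 0.0288 0.6776
ring 0.18 14 -0.0075 0.0395 0.6798
ring 0.186 5 -0.0126 0.0367 0.6803
ring 0.192 6 -0.0148 0.0384 0.6775
ring 0.198 9 -0.0144 0.0361 0.678
ring 0.204 9 -0.0125 0.0344 0.6778
ring 0.21 9 -0.0116 0.0299 0.6776
ring 0.216 15 -0.0027 0.0278 0.6771
ring 0.222 2 0.01 0.0102 0.6785
```

View pics/i.png

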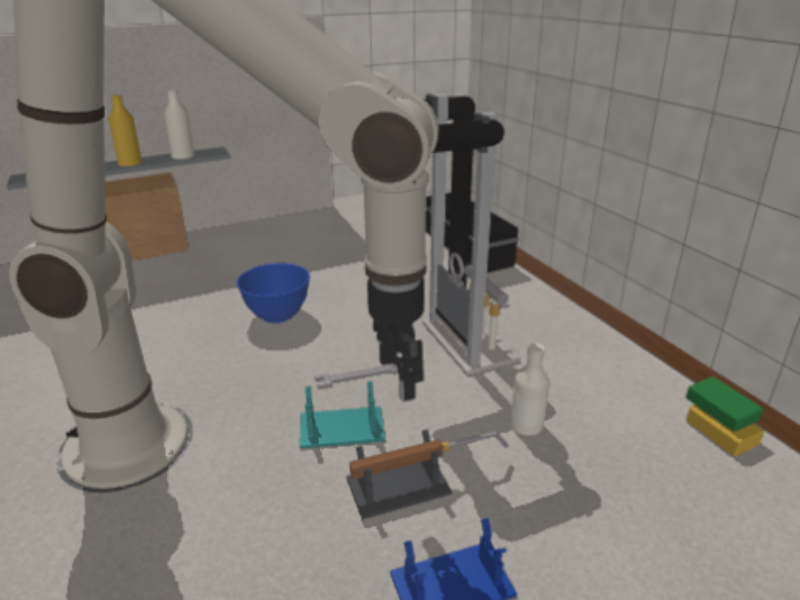

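The picture shows the pole level in the dark rest (400,460) with the hook forward, the shutter home (455,305), and the tub, bottle and spanner where they were. The hand is clear, so I hand the job in.

```bash
python3 -c "
from rig import ctrl
print(ctrl.close_job())"
```

```text
the job is handed in; nothing more can be done
None
```

I pulled the shutter fully home (ring at about 0.195 m), laid the pole back in its dark rest with the hook forward and down, left the bystanders alone, and handed the job in at about 27 s.

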